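Switch off the outlet left on at the desk hub

ROBOT

A 6-joint arm with a two-finger parallel gripper is mounted at the origin on the work surface. World frame = base frame: x ahead of the robot, y to its left, z up, the work surface at z = 0. Lengths are in m, angles in rad, forces in N, time in s.
With the tool pointing down it reaches from about 0.35 to 0.85 m from the base axis. Payload 8.1 kg.
Tool frame: the origin (TCP) lies midway between the tips of the shut fingers; the grasp point (between the pads) lies 19 mm behind it; z points along the fingers, y is the line along which they close (so a half turn about z gives the same grasp; the last joint's range is limited). The gripper opens to 85 mm and grips with 20 to 120 N. Pads are 22 mm wide; open, the fingers measure 114 mm over their backs; the gripper's body (76 mm by 85 mm) begins 54 mm behind the grasp point. The pads swing forward as they close: fully open they stand 13 mm farther back than shut.
Start: joints at [1.096, 0.13, 1.488, -0, 1.523, -0.085], TCP at [0.228, 0.555, 0.197] pointing down, gripper open.
Joint ranges: [-2.96, 2.96], [-0.89, 2.26], [0.02, 2.5], [-1.34, 4.48], [0, 2.73], [-2.66, 2.66]. Speed limits (rad/s): [2.39, 2.39, 2.79, 3.14, 3.14, 3.14].

INTERFACE

Orientations are given as a rotation vector (axis times angle).
In Python, from workcell import status, vision, job, models gives the robot as it stands.
- The arm moves only by the shell command python3 -m handwheel 'ROWS' [FORCE]. ROWS is JSON, a list of rows, each an object of numbers: "tx", "ty", "tz": the shift along the world's x, y, z each as a share of 400 mm, from -1 to 1; "turn": the turn about the world's z as a share of 90 degrees, from -1 to 1; "jaw": the opening, from -1 (shut) to 1 (fully open). In form: [{"tx": .., "ty": .., "tz": .., "turn": .., "jaw": ..}, ...]. A call has 1 to 12 rows; each row is the pose to reach, as a shift and turn from the pose commanded when the call began; what a row does not reach only later rows make up. A row lasts 1/12 s, in which the tool goes at most 41.7 mm and 7.16 degrees, less where a joint would pass 70% of its speed; a pose out of reach is approached as far as the arm can. A call with a number of a shift or a turn outside -1 to 1 is refused whole. A call with a gripper value outside its range is refused whole. The fingers move at their own pace and stop on an object; FORCE is the grip in N (left out, the last holds). Time passes only in rows, so rows that repeat a pose let the fingers close. It gives the time, the measured TCP pose, the force, the opening and the grip force at its end, in the units of the state.
- status.read_state(): the state, without advancing time (a new reading comes with each control period).
- vision.snapshot(name): name is "scene" or "top" or "wrist"; returns the picture (480x640x3 uint8, red, green, blue); there is no depth.
- vision.camera_info(name): a dict with "fx", "fy", "cx", "cy" (pixels), "dist_coeffs" ([k1, k2, p1, p2, k3] as OpenCV has them; the pictures are not rectified), "R" (3x3) and "t" (3): a world point X has camera coordinates R X + t. Camera axes: x right, y down, z forward; pixel columns grow to the right and rows downward; lengths in m; the calibration is good to about 2 mm. A picture is of the moment at which its call begins: read the wrist's pose just before it. camera_info takes no time and is no camera call; for the wrist camera it gives the pose at the moment of the call.
- job.close_job(): hands the job in; it is judged then, once.
Trained networks look in the newest picture that a camera, given by its name, has taken for a name from the list of things; names that differ only in an ending like _2 or _b are one class to them, and where a whole thing is asked for, a point or a joint stands for the part that bears it (a point fixed in the world has none). Each returns a list of dicts, best first, with "score" (0 to 1); they miss things now and then, are a little off and sometimes report something else, mostly with a low value. They report only what shows in the picture. A call takes as long as a camera call. They do not tell look-alikes from the thing itself.
- models.search_frame(camera, query): "position" ([x, y, z] in m, in world coordinates, good to about 4 mm: the middle of the surface that is visible of it).
The state is a dict: "clock": time; "joint_positions": joint angles; "dq": joint speeds; "joint_efforts": joint torques, N m; "ee_pos": TCP position; "eef_rot": TCP orientation; "ft_force": force on the tool from outside, world axes, zero at the start; "moment": the same for the moment, N m; "gripper_width": finger opening in m; "gripper_force": force on a finger pad.
Only numpy, scipy, OpenCV 4.12 (cv2) and the standard library are available. Lean on these libraries where they do the work, as an engineer would, in place of code of your own. Each camera call takes 0.05 s, during which the arm holds its last target. There are 200 camera calls.

TASK

One of the four outlets of the desk's power hub was left on: its key is latched down, while the other three identical keys are up. Tap all four keys lightly with the fingers, one after another from the robot's left to its right, without pushing any of them home, lifting off after each tap, to feel which one is latched; then press that key home and let it go so that it springs up, leaving all four keys up. Pick nothing up and leave the other things on the desk and hub where they are.

Things in the scene. Friction and masses are not known exactly. Their poses are not given: they have to be found in the camera images.
- hub: Grey desk power hub, a low box 125 mm deep (its x), 200 mm wide (its y), 34 mm high, fixed to the desk, turned by up to 20 degrees. Origin under its centre on the desk, x points away from the robot, y to the robot's left, z up. The keys stand in a row along y, 24 mm on the robot's side of its centre; the rear ledge has two round sockets at the left end.
- place_1 (a point): Centre of the far left (first) place in the row of keys, left and right as the robot sees them (the left end is the end with the two round sockets). On the hub's top face, 34 mm above the desk; places are 40 mm apart; does not move with a key.
- place_2 (a point): Centre of the second from the left place in the row of keys, left and right as the robot sees them (the left end is the end with the two round sockets). On the hub's top face, 34 mm above the desk; places are 40 mm apart; does not move with a key.
- place_3 (a point): Centre of the third from the left place in the row of keys, left and right as the robot sees them (the left end is the end with the two round sockets). On the hub's top face, 34 mm above the desk; places are 40 mm apart; does not move with a key.
- place_4 (a point): Centre of the far right (last) place in the row of keys, left and right as the robot sees them (the left end is the end with the two round sockets). On the hub's top face, 34 mm above the desk; places are 40 mm apart; does not move with a key.
- key_a: One of four identical flat white keys (letters do not tell the order in the row). Cap 40 (hub x) x 28 mm (y), gaps 12 mm. Origin: centre of its top face, moving with it; 47 mm above the desk when up, 42.7 latched, 38 home. Up: gives from 1.5 N, +0.44 N per mm, 5.5 N at home. Latched: firm to about 3.4 N, home at 5.5 N. Home and let go: a latched key springs up, an up key latches.
- key_b: One of four identical flat white keys (letters do not tell the order in the row). Cap 40 (hub x) x 28 mm (y), gaps 12 mm. Origin: centre of its top face, moving with it; 47 mm above the desk when up, 42.7 latched, 38 home. Up: gives from 1.5 N, +0.44 N per mm, 5.5 N at home. Latched: firm to about 3.4 N, home at 5.5 N. Home and let go: a latched key springs up, an up key latches.
- key_c: One of four identical flat white keys (letters do not tell the order in the row). Cap 40 (hub x) x 28 mm (y), gaps 12 mm. Origin: centre of its top face, moving with it; 47 mm above the desk when up, 42.7 latched, 38 home. Up: gives from 1.5 N, +0.44 N per mm, 5.5 N at home. Latched: firm to about 3.4 N, home at 5.5 N. Home and let go: a latched key springs up, an up key latches.
- key_d: One of four identical flat white keys (letters do not tell the order in the row). Cap 40 (hub x) x 28 mm (y), gaps 12 mm. Origin: centre of its top face, moving with it; 47 mm above the desk when up, 42.7 latched, 38 home. Up: gives from 1.5 N, +0.44 N per mm, 5.5 N at home. Latched: firm to about 3.4 N, home at 5.5 N. Home and let go: a latched key springs up, an up key latches.
- eraser: Bystander: white-sleeved dark eraser, 18 x 42 x 12 mm, lying on the hub's rear ledge behind the two right-hand keys; origin under its centre.
- tape: Bystander: short wooden-coloured tape roll, 52 mm across, 18 mm high, lying flat on the desk just off the hub's right end; origin under its centre.
- clip_box: Bystander: open dark wooden box of paper clips, 60 x 95 x 45 mm high, on the desk off the hub's left end; origin under its centre.
- pencil_cup: Bystander: white ceramic cup, 76 mm across and 95 mm high, with pencils standing out to 165 mm, right; origin under its centre.
- notebooks: Bystander: stack of three notebooks, 110 x 150 mm, 46 mm high in all, right; origin under its centre.
- dish: Bystander: shallow terracotta dish, 100 mm across, 22 mm high, left; origin under its centre.
- mug: Bystander: white mug, 80 mm across, 90 mm high, left; origin under its centre.
There are look-alikes about, which are no part of the job. There is more than one size of the hub; the one meant has the size given above.

How it is judged:
On the way, in this order (a step that is already met when the one before it is completed fails the run):
1. the key at the far left (first) place is tapped with the fingers (((contact force between the fingers and key_a above 0.3 N and horizontal distance between key_a and place_1 below 0.01 m) or (contact force between the fingers and key_b above 0.3 N and horizontal distance between key_b and place_1 below 0.01 m) or (contact force between the fingers and key_c above 0.3 N and horizontal distance between key_c and place_1 below 0.01 m) or (contact force between the fingers and key_d above 0.3 N and horizontal distance between key_d and place_1 below 0.01 m))).
2. the key at the second from the left place is tapped with the fingers (((contact force between the fingers and key_a above 0.3 N and horizontal distance between key_a and place_2 below 0.01 m) or (contact force between the fingers and key_b above 0.3 N and horizontal distance between key_b and place_2 below 0.01 m) or (contact force between the fingers and key_c above 0.3 N and horizontal distance between key_c and place_2 below 0.01 m) or (contact force between the fingers and key_d above 0.3 N and horizontal distance between key_d and place_2 below 0.01 m))).
3. the key at the third from the left place is tapped with the fingers (((contact force between the fingers and key_a above 0.3 N and horizontal distance between key_a and place_3 below 0.01 m) or (contact force between the fingers and key_b above 0.3 N and horizontal distance between key_b and place_3 below 0.01 m) or (contact force between the fingers and key_c above 0.3 N and horizontal distance between key_c and place_3 below 0.01 m) or (contact force between the fingers and key_d above 0.3 N and horizontal distance between key_d and place_3 below 0.01 m))).
4. the key at the far right (last) place is tapped with the fingers (((contact force between the fingers and key_a above 0.3 N and horizontal distance between key_a and place_4 below 0.01 m) or (contact force between the fingers and key_b above 0.3 N and horizontal distance between key_b and place_4 below 0.01 m) or (contact force between the fingers and key_c above 0.3 N and horizontal distance between key_c and place_4 below 0.01 m) or (contact force between the fingers and key_d above 0.3 N and horizontal distance between key_d and place_4 below 0.01 m))).
5. the fingers are off all keys after the taps, and the latched key is still down (contact force between the fingers and key_a below 0.05 N and contact force between the fingers and key_b below 0.05 N and contact force between the fingers and key_c below 0.05 N and contact force between the fingers and key_d below 0.05 N and height (world z) of any of key_a, key_b, key_c, key_d below 0.0435 m), for 0.05 s.
6. the latched key has been pressed and released: all four keys are up (height (world z) of each of key_a, key_b, key_c, key_d above 0.0455 m), for 0.2 s.
At the end, for the whole second after the job is handed in: All four keys are up (top faces within 1.5 mm of 47 mm above the desk), and the bystanders are within 20 mm of where they began (all of step 6 and distance of each of eraser, tape, clip_box, pencil_cup, notebooks, dish, mug from where it was at the start of the episode below 0.02 m); the robot touches nothing.
It fails at once if a key that was up is pushed more than 6.5 mm down, to where it would latch, while another key is down ((height (world z) of key_a below 0.0405 m and height (world z) of any of key_b, key_c, key_d below 0.044 m) or (height (world z) of key_b below 0.0405 m and height (world z) of any of key_a, key_c, key_d below 0.044 m) or (height (world z) of key_c below 0.0405 m and height (world z) of any of key_a, key_b, key_d below 0.044 m) or (height (world z) of key_d below 0.0405 m and height (world z) of any of key_a, key_b, key_c below 0.044 m)).
It fails at once if a bystander is lifted or carried, or shoved more than 30 mm (distance of any of eraser, tape, clip_box, pencil_cup, notebooks, dish, mug from where it was at the start of the episode above 0.03 m or height (world z) of any of tape, clip_box, pencil_cup, notebooks, dish, mug above 0.02 m or height (world z) of eraser above 0.05 m).
It also fails if it takes over 48 s, if anything falls off the work surface, if the arm or the gripper's body presses on something with over 40 N, if the wrist force passes 120 N, or if a joint passes its speed limit or range.

## Working session

There is one attempt and no reset: what is moved stays moved. The work goes in short steps, Python scripts to look and compute and a shell command to move; the robot and the scene stay as the last step left them, time stands still between calls to the robot, and variables do not carry over. Pictures are saved under pics/ and viewed, at most 10 in all, crops included, and the job is handed in when it is done.

```bash
mkdir -p pics; python3 - <<'E'
from workcell import status, vision, models
import cv2
for n in ("top","scene"):
    im=vision.snapshot(n); cv2.imwrite(f"pics/{n}0.png",im[:,:,::-1])
    for q in ("hub","key_a","eraser","tape","clip_box"):
        for r in models.search_frame(n,q)[:6]: print(n,q,[round(v,3) for v in r["position"]],round(r["score"],2))
s=status.read_state(); print(s)
E
```

```text
top hub [0.526, -0.009, 0.035] 0.82
top hub [0.739, -0.07, 0.024] 0.77
top hub [0.32, -0.119, 0.022] 0.66
top key_a [0.489, 0.016, 0.047] 0.81
top key_a [0.487, -0.032, 0.046] 0.81
top key_a [0.482, -0.065, 0.046] 0.78
top key_a [0.499, 0.05, 0.048] 0.58
top key_a [0.526, -0.013, 0.033] 0.25
top eraser [0.538, -0.059, 0.043] 0.76
top eraser [0.499, 0.053, 0.049] 0.66
top eraser [0.552, 0.143, 0.012] 0.16
top tape [0.486, -0.151, 0.02] 0.82
top tape [0.498, 0.053, 0.047] 0.71
top tape [0.552, 0.145, 0.009] 0.19
top clip_box [0.554, 0.142, 0.012] 0.93
scene hub [0.554, -0.008, 0.034] 0.9
scene hub [0.755, -0.067, 0.02] 0.78
scene hub [0.337, -0.112, 0.024] 0.56
scene key_a [0.501, 0.012, 0.049] 0.77
scene key_a [0.487, -0.069, 0.043] 0.73
scene key_a [0.507, 0.054, 0.047] 0.51
scene key_a [0.492, -0.024, 0.047] 0.5
scene eraser [0.544, -0.059, 0.044] 0.67
scene tape [0.489, -0.147, 0.017] 0.91
scene clip_box [0.549, 0.145, 0.028] 0.94
scene clip_box [0.545, -0.058, 0.044] 0.21
scene clip_box [0.492, -0.025, 0.048] 0.18
{'clock': 0.6, 'joint_positions': array([ 1.09559314e+00,  1.30380604e-01,  1.48816387e+00,  1.56210942e-05,
        1.52300403e+00, -8.54039226e-02]), 'dq': array([-0.00146365, -0.00109916, -0.00039728, -0.00014699,  0.00110834,
       -0.00223159]), 'joint_efforts': array([-2.42156812e-04, -5.68962765e+01, -5.00587749e+01, -2.91221941e-04,
        1.76876427e-03,  4.53476309e-05]), 'ee_pos': array([0.22798792, 0.55502169, 0.19662368]), 'eef_rot': array([-6.08426793e-01, -3.08211028e+00, -7.34225736e-05]), 'ft_force': array([ 0.03257346, -0.105449  , -0.67730082]), 'moment': array([ 0.01762096, -0.04015321,  0.00753404]), 'gripper_force': 0.0, 'gripper_width': 0.08512960409734582}
```

View pics/top0.png

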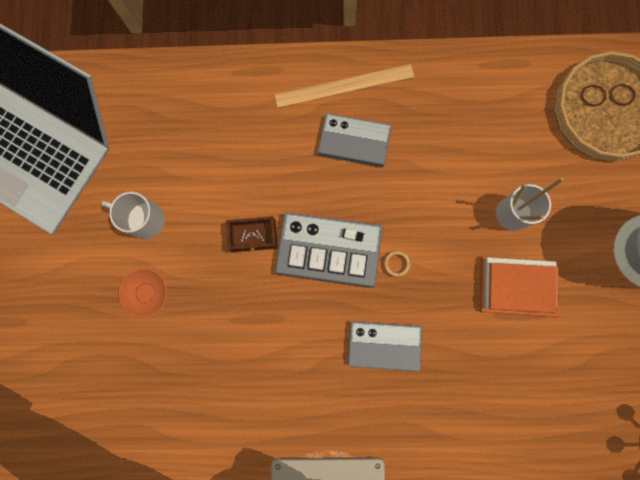

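The top view shows the hub with four keys at px (298,257), (317,259), (337,262) and (358,265). Its sockets are at the left end, (297,227) and (312,229), and the two look-alike hubs have no keys. I'll refine the key centres by segmentation.

```bash
cat > h.py <<'E'
import numpy as np, cv2
from workcell import vision
def plane(n,px,z,c=None):
    c=c or vision.camera_info(n); K=np.array([[c["fx"],0,c["cx"]],[0,c["fy"],c["cy"]],[0,0,1.]])
    u=cv2.undistortPoints(np.array(px,float).reshape(-1,1,2),K,np.array(c["dist_coeffs"])).reshape(-1,2)
    R=np.array(c["R"]);o=-R.T@np.array(c["t"]); d=np.c_[u,np.ones(len(u))]@R
    return o+d*((z-o[2])/d[:,2])[:,None]
E
python3 - <<'E'
from h import *
im=cv2.imread("pics/top0.png"); g=im.min(2)
m=np.zeros_like(g); m[240:280,285:372]=(g[240:280,285:372]>185)
n,l,s,c=cv2.connectedComponentsWithStats(m)
for i in range(1,n):
    if s[i,4]>30: print(s[i],c[i],plane("top",c[i],.047)[0].round(4))
E
```

```text
[291 247  13  18 125] [297.032 256.6  ] [0.4974 0.0517 0.047 ]
[311 250  13  18 152] [317.19078947 258.80921053] [0.4923 0.0122 0.047 ]
[331 253  14  18 175] [337.36571429 261.54857143] [ 0.4862 -0.0271  0.047 ]
[351 255  14  19 182] [357.52197802 264.45054945] [ 0.4798 -0.0662  0.047 ]
```

```bash
R='{"tx":0.47,"ty":-0.88,"tz":0,"turn":-0.847,"jaw":-1}'; python3 -m handwheel '[{"tx":0.47,"ty":-0.88,"tz":0,"turn":-0.847,"jaw":-1},{"tx":0.47,"ty":-0.88,"tz":0,"turn":-0.847,"jaw":-1},{"tx":0.47,"ty":-0.88,"tz":0,"turn":-0.847,"jaw":-1},{"tx":0.47,"ty":-0.88,"tz":0,"turn":-0.847,"jaw":-1},{"tx":0.47,"ty":-0.88,"tz":0,"turn":-0.847,"jaw":-1},{"tx":0.47,"ty":-0.88,"tz":0,"turn":-0.847,"jaw":-1},{"tx":0.47,"ty":-0.88,"tz":0,"turn":-0.847,"jaw":-1},{"tx":0.47,"ty":-0.88,"tz":0,"turn":-0.847,"jaw":-1},{"tx":0.47,"ty":-0.88,"tz":0,"turn":-0.847,"jaw":-1},{"tx":0.47,"ty":-0.88,"tz":0,"turn":-0.847,"jaw":-1},{"tx":0.47,"ty":-0.88,"tz":0,"turn":-0.847,"jaw":-1},{"tx":0.47,"ty":-0.88,"tz":0,"turn":-0.847,"jaw":-1}]'
```

```text
clock: 1.6
ee_pos: [0.4167, 0.2016, 0.1968]
eef_rot: [2.388, 2.041, 0.001]
ft_force: [-0.2, 0.5, 0.1]
gripper_width: -0.0002
gripper_force: 0.0
```

```bash
python3 -m handwheel '[{"tx":0.2035,"ty":-0.378,"tz":-0.24},{"tx":0.2035,"ty":-0.378,"tz":-0.24},{"tx":0.2035,"ty":-0.378,"tz":-0.24},{"tx":0.2035,"ty":-0.378,"tz":-0.24},{"tx":0.2035,"ty":-0.378,"tz":-0.24},{"tx":0.2035,"ty":-0.378,"tz":-0.24},{"tx":0.2035,"ty":-0.378,"tz":-0.24},{"tx":0.2035,"ty":-0.378,"tz":-0.24}]'
python3 - <<'E'
from h import *
from workcell import status
print(status.read_state()["ft_force"])
cv2.imwrite("pics/w1.png",vision.snapshot("wrist")[:,:,::-1])
cv2.imwrite("pics/s1.png",vision.snapshot("scene")[:,:,::-1])
E
```

```text
[-0.23628845  0.52863401  0.10267401]invalid input at $[0]: expected keys tx, ty, tz, turn, jaw
```

View pics/w1.png

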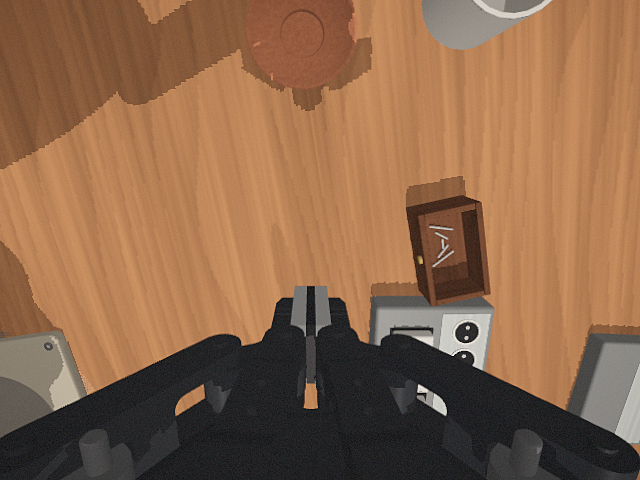

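The wrist view shows the shut fingers at (311,300), the clip box at (447,250) and the hub's left end at (430,340). The last move was refused because every row needs all the keys, so I'm resending it.

```bash
python3 -m handwheel '[{"tx":0.2035,"ty":-0.378,"tz":-0.24,"turn":0,"jaw":-1},{"tx":0.2035,"ty":-0.378,"tz":-0.24,"turn":0,"jaw":-1},{"tx":0.2035,"ty":-0.378,"tz":-0.24,"turn":0,"jaw":-1},{"tx":0.2035,"ty":-0.378,"tz":-0.24,"turn":0,"jaw":-1},{"tx":0.2035,"ty":-0.378,"tz":-0.24,"turn":0,"jaw":-1},{"tx":0.2035,"ty":-0.378,"tz":-0.24,"turn":0,"jaw":-1},{"tx":0.2035,"ty":-0.378,"tz":-0.24,"turn":0,"jaw":-1},{"tx":0.2035,"ty":-0.378,"tz":-0.335,"turn":0,"jaw":-1},{"tx":0.2035,"ty":-0.378,"tz":-0.335,"turn":0,"jaw":-1},{"tx":0.2035,"ty":-0.378,"tz":-0.335,"turn":0,"jaw":-1}]'
python3 - <<'E'
from h import *
from workcell import status
s=status.read_state();print(s["ft_force"],s["ee_pos"])
cv2.imwrite("pics/w2.png",vision.snapshot("wrist")[:,:,::-1])
E
```

```text
clock: 2.53
ee_pos: [0.4955, 0.0534, 0.0618]
eef_rot: [-2.376, -2.052, 0.004]
ft_force: [-0.5, 0.6, 0.3]
gripper_width: -0.0001
gripper_force: 0.0
[-0.50787497  0.59753776  0.31057812] [0.49553108 0.05336618 0.06177262]
```

View pics/w2.png

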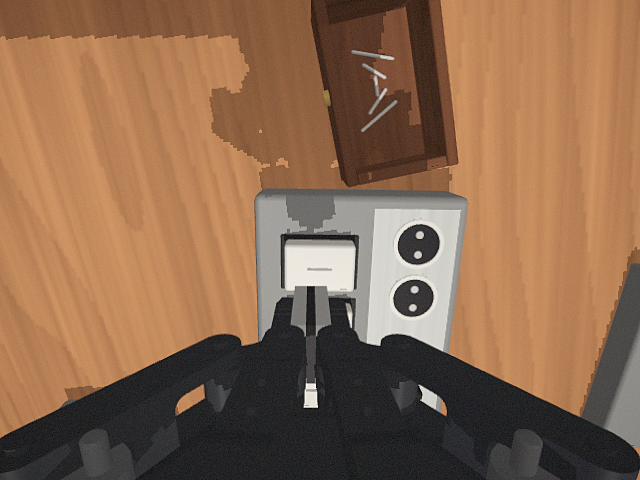

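The wrist view shows key 1's cap spanning about (285–356, 240–291). I'll turn that into a world position and project the TCP.

```bash
python3 - <<'E'
from h import *
from workcell import status
c=vision.camera_info("wrist"); s=status.read_state()
K=np.array([[c["fx"],0,c["cx"]],[0,c["fy"],c["cy"]],[0,0,1.]]);R=np.array(c["R"]);t=np.array(c["t"])
print(s["ee_pos"],cv2.projectPoints(np.array([s["ee_pos"]]),cv2.Rodrigues(R)[0],t,K,np.array(c["dist_coeffs"]))[0])
for z in(.047,.0427):print(plane("wrist",[(285,240),(355,241),(356,291),(285,289),(320,264)],z).round(4))
E
```

```text
[0.49703773 0.05322082 0.06342018] [[[310.58347872 276.8357258 ]]]
[[0.4852 0.0707 0.047 ]
 [0.5237 0.0645 0.047 ]
 [0.5209 0.0346 0.047 ]
 [0.4804 0.0418 0.047 ]
 [0.5025 0.054  0.047 ]]
[[0.4847 0.0696 0.0427]
 [0.524  0.0633 0.0427]
 [0.5212 0.0327 0.0427]
 [0.4798 0.0401 0.0427]
 [0.5024 0.0525 0.0427]]
```

The TCP is over key 1, about 5 mm on the robot's side of its centre. I'll shift +4 mm in x and go down to z ≈ 0.0445.

```bash
python3 -m handwheel '[{"tx":0.01,"ty":0,"tz":-0.03,"turn":0,"jaw":-1},{"tx":0.01,"ty":0,"tz":-0.04,"turn":0,"jaw":-1},{"tx":0.01,"ty":0,"tz":-0.0475,"turn":0,"jaw":-1},{"tx":0.01,"ty":0,"tz":-0.0475,"turn":0,"jaw":-1},{"tx":0.01,"ty":0,"tz":-0.0475,"turn":0,"jaw":-1}]'
```

```text
clock: 3.0
ee_pos: [0.5016, 0.0521, 0.0444]
eef_rot: [2.38, 2.05, 0.001]
ft_force: [0.9, -0.6, 0.2]
gripper_width: -0.0003
gripper_force: 0.0
```

No force at 44.4 mm, where an up key would give about 2.6 N. I'll go on to about 42 mm.

```bash
python3 -m handwheel '[{"tx":0,"ty":0,"tz":-0.003,"turn":0,"jaw":-1},{"tx":0,"ty":0,"tz":-0.0055,"turn":0,"jaw":-1},{"tx":0,"ty":0,"tz":-0.0055,"turn":0,"jaw":-1},{"tx":0,"ty":0,"tz":-0.0055,"turn":0,"jaw":-1}]'
```

```text
clock: 3.33
ee_pos: [0.5014, 0.0518, 0.0415]
eef_rot: [-2.381, -2.049, 0.0]
ft_force: [-0.2, -0.3, -0.4]
gripper_width: -0.0001
gripper_force: 0.0
```

```bash
python3 - <<'E'
from workcell import status,vision
import cv2,numpy as np
for i in range(3):
    s=status.read_state();print(s["ft_force"].round(2),s["ee_pos"].round(4),s["joint_efforts"].round(2))
    im=vision.snapshot("scene")
cv2.imwrite("pics/s2.png",cv2.resize(im[150:350,200:460,::-1],None,fx=3,fy=3))
E
```

```text
[-0.21 -0.26 -0.39] [0.5014 0.0518 0.0415] [ 2.000e-02 -4.581e+01 -4.549e+01  0.000e+00 -1.000e-02 -0.000e+00]
[-1.25  0.04  0.27] [0.5014 0.0518 0.0414] [ 2.000e-02 -4.579e+01 -4.547e+01  0.000e+00  0.000e+00 -0.000e+00]
[ 0.24  0.04 -0.03] [0.5014 0.0517 0.0415] [ 1.000e-02 -4.579e+01 -4.547e+01  0.000e+00  0.000e+00 -0.000e+00]
```

View pics/s2.png

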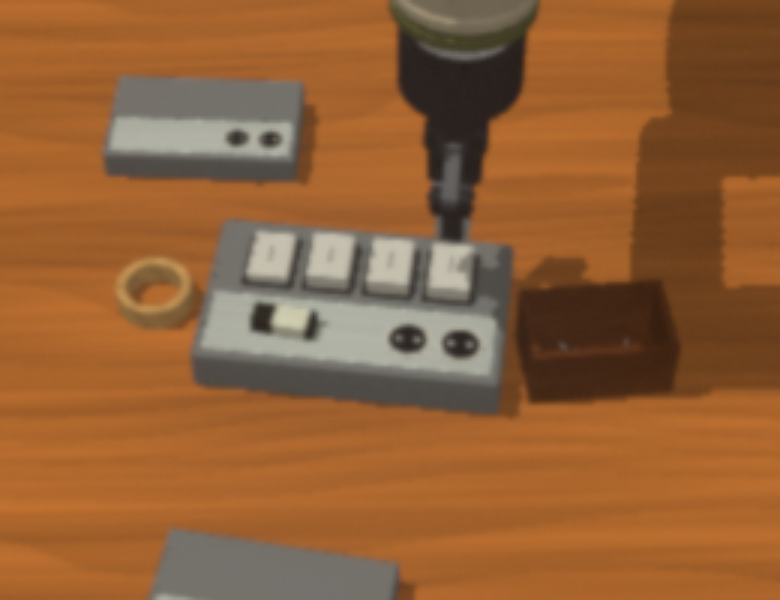

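The scene view shows the fingertip ending at px (352,230), at the robot-side edge of key 1. I'll compare that with where the TCP and key should project.

```bash
python3 - <<'E'
from h import *
from workcell import status
c=vision.camera_info("scene"); s=status.read_state()
K=np.array([[c["fx"],0,c["cx"]],[0,c["fy"],c["cy"]],[0,0,1.]]);R=np.array(c["R"]);t=np.array(c["t"])
p=s["ee_pos"]
P=lambda X:cv2.projectPoints(np.array(X,float),cv2.Rodrigues(R)[0],t,K,np.array(c["dist_coeffs"]))[0].reshape(-1,2).round(1)
print("cam",-R.T@t,"tcp",P([p]),"front edge",P([p+[.0145,0,0]]), "up5/10",P([p+[0,0,.005],p+[0,0,.01]]),"back",P([p-[.01,0,0],p-[.02,0,0]]))
# key centres in crop px -> full
for u,v in [(452,271),(391,267),(331,261),(272,257)]:
    print(plane("scene",[(200+u/3,150+v/3)],.047).round(4))
f=(200+455/3,150+241/3)
print("tip ray",[plane("scene",[f],z).round(4)[0] for z in(.04,.05,.06)])
E
```

```text
cam [ 1.32488603 -0.0302326   0.91985082] tcp [[349.9 240.9]] front edge [[350.4 246.3]] up5/10 [[350.  239.2]
 [350.1 237.4]] back [[349.6 237.3]
 [349.3 233.6]]
[[0.5051 0.0529 0.047 ]]
[[0.5002 0.013  0.047 ]]
[[ 0.4935 -0.0263  0.047 ]]
[[ 0.4886 -0.0653  0.047 ]]
tip ray [array([0.4709, 0.0573, 0.04  ]), array([0.4806, 0.0563, 0.05  ]), array([0.4903, 0.0553, 0.06  ])]
```

```bash
python3 - <<'E'
from h import *
a=cv2.imread("pics/scene0.png");b=vision.snapshot("scene")[:,:,::-1]
w=vision.snapshot("wrist")[:,:,::-1]
y,x=slice(205,265),slice(310,380)
f=lambda i:cv2.resize(i[y,x],None,fx=5.5,fy=5.5,interpolation=cv2.INTER_NEAREST)
top=np.hstack([f(a),f(b)])
w=cv2.resize(w[200:330,200:420],(top.shape[1]*1//2+50,260),interpolation=cv2.INTER_CUBIC)
can=np.zeros((600,top.shape[1],3),np.uint8);can[:top.shape[0]]=top;can[335:595,:w.shape[1]]=w
cv2.imwrite("pics/cmp.png",can);print(can.shape)
E
```

```text
(600, 770, 3)
```

View pics/cmp.png

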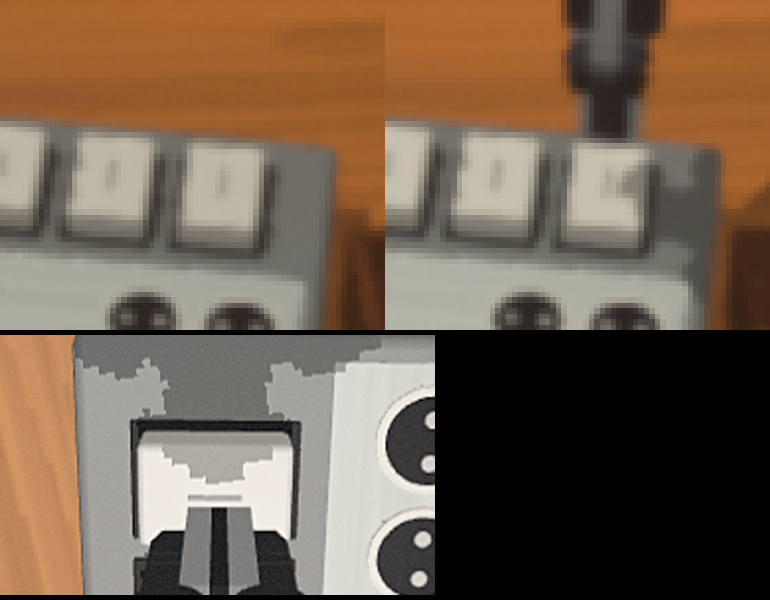

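```bash
python3 - <<'E'
from h import *
from workcell import status
p=status.read_state()["ee_pos"];print(p)
c=vision.camera_info("wrist");print("wristcam",-np.array(c["R"]).T@np.array(c["t"]),"axis",np.array(c["R"])[2])
for n,px in(("wrist",(310,286)),("scene",(351.7,230.3))):
    for z in (.04,.05,.06,.07,.08,.09): print(n,plane(n,[px],z)[0].round(4))
a=cv2.imread("pics/scene0.png");b=vision.snapshot("scene")[:,:,::-1]
print(a[228:250,350].tolist());print(b[228:250,350].tolist())
E
```

```text
[0.50138976 0.05178052 0.04139287]
wristcam [0.5113543  0.11832138 0.2190255 ] axis [-0.03991467 -0.26296079 -0.96398052]
wrist [0.5003 0.0462 0.04  ]
wrist [0.5009 0.0502 0.05  ]
wrist [0.5015 0.0542 0.06  ]
wrist [0.5021 0.0583 0.07  ]
wrist [0.5027 0.0623 0.08  ]
wrist [0.5034 0.0663 0.09  ]
scene [0.4708 0.0574 0.04  ]
scene [0.4805 0.0564 0.05  ]
scene [0.4902 0.0554 0.06  ]
scene [0.5    0.0544 0.07  ]
scene [0.5097 0.0534 0.08  ]
scene [0.5194 0.0524 0.09  ]
[[47, 91, 150], [69, 95, 137], [100, 111, 124], [129, 141, 145], [159, 174, 181], [167, 183, 189], [166, 181, 188], [158, 173, 179], [150, 164, 169], [147, 161, 166], [149, 162, 167], [150, 163, 168], [155, 170, 176], [165, 181, 187], [168, 184, 190], [168, 184, 191], [167, 184, 189], [157, 172, 177], [128, 141, 145], [110, 121, 126], [105, 116, 120], [94, 102, 107]]
[[35, 38, 44], [48, 52, 57], [82, 89, 93], [130, 141, 146], [165, 181, 187], [173, 190, 197], [172, 189, 194], [165, 180, 185], [155, 170, 175], [153, 167, 171], [154, 168, 173], [156, 170, 174], [162, 177, 182], [172, 188, 194], [174, 191, 197], [175, 192, 198], [174, 191, 196], [163, 179, 184], [134, 146, 151], [115, 126, 131], [109, 120, 125], [97, 106, 110]]
```

Both camera rays put the fingertip's lower edge at about z ≈ 0.08, and the key hasn't moved. So the tips end roughly 35 mm above the reported TCP. I'll go lower in guarded steps.

```bash
python3 -m handwheel '[{"tx":0,"ty":0,"tz":-0.01,"turn":0,"jaw":-1},{"tx":0,"ty":0,"tz":-0.02,"turn":0,"jaw":-1},{"tx":0,"ty":0,"tz":-0.03,"turn":0,"jaw":-1},{"tx":0,"ty":0,"tz":-0.03,"turn":0,"jaw":-1}]'
python3 - <<'E'
from h import *
from workcell import status
b=vision.snapshot("scene")[:,:,::-1];w=vision.snapshot("wrist")[:,:,::-1]
s=status.read_state();print(s["ft_force"].round(2),s["ee_pos"].round(4))
A=cv2.resize(b[205:265,310:380],(385,330),interpolation=cv2.INTER_CUBIC);B=cv2.resize(w[200:330,215:405],(482,330))[:,:410]
cv2.imwrite("pics/c3.png",np.hstack([A,B]))
E
```

```text
clock: 3.97
ee_pos: [0.5004, 0.0518, 0.028]
eef_rot: [-2.38, -2.048, 0.002]
ft_force: [-0.4, 0.3, 0.1]
gripper_width: 0.0001
gripper_force: 0.0
[-0.83 -0.99  0.31] [0.5009 0.0518 0.0289]
```

View pics/c3.png

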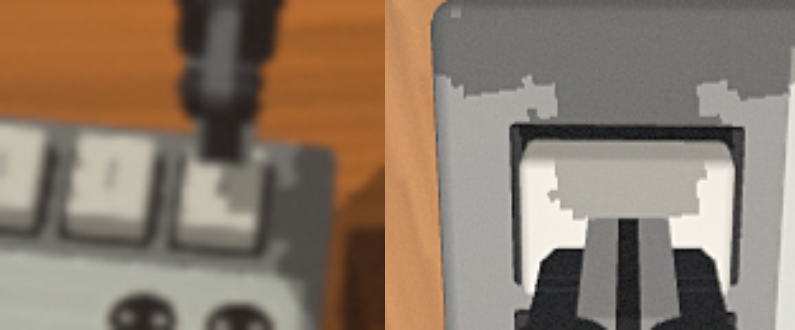

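The scene view now has the tip at px (350,234), still above the key. I estimate its height at about 68 mm, with no force, so I'll continue down.

```bash
python3 -m handwheel '[{"tx":0,"ty":0,"tz":-0.015,"turn":0,"jaw":-1},{"tx":0,"ty":0,"tz":-0.03,"turn":0,"jaw":-1},{"tx":0,"ty":0,"tz":-0.03,"turn":0,"jaw":-1},{"tx":0,"ty":0,"tz":-0.03,"turn":0,"jaw":-1}]'; python3 -m handwheel '[{"tx":0,"ty":0,"tz":-0.005,"turn":0,"jaw":-1},{"tx":0,"ty":0,"tz":-0.005,"turn":0,"jaw":-1},{"tx":0,"ty":0,"tz":-0.005,"turn":0,"jaw":-1}]'
```

```text
clock: 4.4
ee_pos: [0.5007, 0.0518, 0.0166]
eef_rot: [-2.38, -2.049, 0.002]
ft_force: [0.0, 0.2, -0.8]
gripper_width: 0.0
gripper_force: 0.0
clock: 4.65
ee_pos: [0.5015, 0.0518, 0.0154]
eef_rot: [2.381, 2.049, 0.0]
ft_force: [-0.6, 0.7, 0.2]
gripper_width: -0.0002
gripper_force: 0.0
```

```bash
python3 - <<'E'
from h import *
from workcell import status
b=vision.snapshot("scene")[:,:,::-1]
s=status.read_state();print(s["ft_force"].round(2),s["ee_pos"].round(4))
print(b[225:252,349].sum(1).tolist())
for r in (234,235,236,237,238,239,240,241):print(r,plane("scene",[(350,r)],.047)[0].round(4),plane("scene",[(350,r)],.057)[0].round(4))
E
```

```text
[0.41 0.29 0.39] [0.5015 0.0518 0.0155]
[285, 274, 225, 183, 149, 126, 115, 112, 114, 109, 113, 114, 115, 137, 222, 327, 383, 416, 479, 546, 526, 422, 367, 353, 310, 217, 246]
234 [0.4878 0.0526 0.047 ] [0.4974 0.0517 0.057 ]
235 [0.4905 0.0525 0.047 ] [0.5001 0.0515 0.057 ]
236 [0.4933 0.0523 0.047 ] [0.5028 0.0513 0.057 ]
237 [0.496  0.0521 0.047 ] [0.5055 0.0512 0.057 ]
238 [0.4987 0.0519 0.047 ] [0.5082 0.051  0.057 ]
239 [0.5014 0.0518 0.047 ] [0.5109 0.0508 0.057 ]
240 [0.5041 0.0516 0.047 ] [0.5135 0.0507 0.057 ]
241 [0.5068 0.0514 0.047 ] [0.5162 0.0505 0.057 ]
```

The tip's edge is now at row 239, about z ≈ 0.057, so an up key is roughly 10 mm below. From here I'll average the force at each step.

```bash
cat > f.py <<'E'
from h import *
from workcell import status
F=[]
for i in range(4):
    s=status.read_state();F.append(s["ft_force"][2]); vision.snapshot("top")
s=status.read_state();F.append(s["ft_force"][2])
print("Fz mean %.2f"%np.mean(F),"z %.4f"%s["ee_pos"][2],"tau",s["joint_efforts"][1:3].round(2),"t",round(s["clock"],2))
E
python3 f.py; python3 -m handwheel '[{"tx":0,"ty":0,"tz":-0.0075,"turn":0,"jaw":-1},{"tx":0,"ty":0,"tz":-0.015,"turn":0,"jaw":-1},{"tx":0,"ty":0,"tz":-0.015,"turn":0,"jaw":-1},{"tx":0,"ty":0,"tz":-0.015,"turn":0,"jaw":-1}]' >/dev/null; python3 f.py
python3 -m handwheel '[{"tx":0,"ty":0,"tz":-0.005,"turn":0,"jaw":-1},{"tx":0,"ty":0,"tz":-0.005,"turn":0,"jaw":-1},{"tx":0,"ty":0,"tz":-0.005,"turn":0,"jaw":-1}]' >/dev/null; python3 f.py
```

```text
Fz mean -0.04 z 0.0155 tau [-46.46 -44.26] t 4.9
Fz mean 2.41 z 0.0096 tau [-45.13 -42.13] t 5.43
Fz mean 3.59 z 0.0075 tau [-44.63 -41.28] t 5.88
```

Place 1 gives 2.4 N and then 3.6 N over 2 mm, which is a soft spring: it is up, with contact at TCP z ≈ 0.0117. Next I lift, move to place 2 and tap down to z ≈ 0.0095.

```bash
python3 -m handwheel '[{"tx":0,"ty":0,"tz":0.0375,"turn":0,"jaw":-1},{"tx":0,"ty":0,"tz":0.0375,"turn":0,"jaw":-1},{"tx":-0.015,"ty":-0.0985,"tz":0.0375,"turn":0,"jaw":-1},{"tx":-0.015,"ty":-0.0985,"tz":0.0375,"turn":0,"jaw":-1},{"tx":-0.015,"ty":-0.0985,"tz":0.0375,"turn":0,"jaw":-1},{"tx":-0.015,"ty":-0.0985,"tz":0.0375,"turn":0,"jaw":-1},{"tx":-0.015,"ty":-0.0985,"tz":0.02,"turn":0,"jaw":-1},{"tx":-0.015,"ty":-0.0985,"tz":0.01,"turn":0,"jaw":-1},{"tx":-0.015,"ty":-0.0985,"tz":0.005,"turn":0,"jaw":-1},{"tx":-0.015,"ty":-0.0985,"tz":0.005,"turn":0,"jaw":-1},{"tx":-0.015,"ty":-0.0985,"tz":0.005,"turn":0,"jaw":-1}]'; python3 f.py
```

```text
clock: 6.8
ee_pos: [0.4952, 0.013, 0.0092]
eef_rot: [-2.38, -2.05, 0.0]
ft_force: [-0.8, 1.7, 2.2]
gripper_width: -0.0003
gripper_force: 1.3
Fz mean 2.15 z 0.0095 tau [-44.39 -43.24] t 7.0
```

Place 2 gives 2.15 N at z = 0.0095, so it's up as well. On to place 3.

```bash
python3 -m handwheel '[{"tx":0,"ty":0,"tz":0.0325,"turn":0,"jaw":-1},{"tx":0,"ty":0,"tz":0.0325,"turn":0,"jaw":-1},{"tx":-0.015,"ty":-0.0985,"tz":0.0325,"turn":0,"jaw":-1},{"tx":-0.015,"ty":-0.0985,"tz":0.0325,"turn":0,"jaw":-1},{"tx":-0.015,"ty":-0.0985,"tz":0.0325,"turn":0,"jaw":-1},{"tx":-0.015,"ty":-0.0985,"tz":0.0325,"turn":0,"jaw":-1},{"tx":-0.015,"ty":-0.0985,"tz":0.015,"turn":0,"jaw":-1},{"tx":-0.015,"ty":-0.0985,"tz":0.005,"turn":0,"jaw":-1},{"tx":-0.015,"ty":-0.0985,"tz":0,"turn":0,"jaw":-1},{"tx":-0.015,"ty":-0.0985,"tz":0,"turn":0,"jaw":-1},{"tx":-0.015,"ty":-0.0985,"tz":0,"turn":0,"jaw":-1}]'; python3 f.py
```

```text
clock: 7.92
ee_pos: [0.4893, -0.0264, 0.0092]
eef_rot: [-2.38, -2.05, 0.0]
ft_force: [-0.3, 2.2, 1.9]
gripper_width: -0.0002
gripper_force: 1.3
Fz mean 2.11 z 0.0095 tau [-43.61 -43.18] t 8.12
```

Place 3 gives 2.1 N: up. On to place 4.

```bash
python3 -m handwheel '[{"tx":0,"ty":0,"tz":0.0325,"turn":0,"jaw":-1},{"tx":0,"ty":0,"tz":0.0325,"turn":0,"jaw":-1},{"tx":-0.015,"ty":-0.0985,"tz":0.0325,"turn":0,"jaw":-1},{"tx":-0.015,"ty":-0.0985,"tz":0.0325,"turn":0,"jaw":-1},{"tx":-0.015,"ty":-0.0985,"tz":0.0325,"turn":0,"jaw":-1},{"tx":-0.015,"ty":-0.0985,"tz":0.0325,"turn":0,"jaw":-1},{"tx":-0.015,"ty":-0.0985,"tz":0.015,"turn":0,"jaw":-1},{"tx":-0.015,"ty":-0.0985,"tz":0.005,"turn":0,"jaw":-1},{"tx":-0.015,"ty":-0.0985,"tz":0,"turn":0,"jaw":-1},{"tx":-0.015,"ty":-0.0985,"tz":0,"turn":0,"jaw":-1},{"tx":-0.015,"ty":-0.0985,"tz":0,"turn":0,"jaw":-1}]'; python3 f.py
```

```text
clock: 9.03
ee_pos: [0.4831, -0.0659, 0.009]
eef_rot: [-2.38, -2.05, 0.001]
ft_force: [0.6, -0.4, -1.1]
gripper_width: -0.0001
gripper_force: 0.0
Fz mean -0.44 z 0.0095 tau [-44.23 -43.84] t 9.23
```

Place 4 gives nothing at this height, so it's the latched one. I'll feel lower, lightly.

```bash
python3 -m handwheel '[{"tx":0,"ty":0,"tz":-0.003,"turn":0,"jaw":-1},{"tx":0,"ty":0,"tz":-0.0055,"turn":0,"jaw":-1},{"tx":0,"ty":0,"tz":-0.0055,"turn":0,"jaw":-1}]'; python3 f.py
```

```text
clock: 9.48
ee_pos: [0.4837, -0.0665, 0.0074]
eef_rot: [2.381, 2.049, 0.001]
ft_force: [0.5, 0.7, 3.0]
gripper_width: -0.0002
gripper_force: 1.7
Fz mean 3.00 z 0.0075 tau [-42.85 -42.3 ] t 9.68
```

Firm 3 N at 7.5 mm confirms place 4 is latched. Lift off and check.

```bash
python3 -m handwheel '[{"tx":0,"ty":0,"tz":0.03,"turn":0,"jaw":-1},{"tx":0,"ty":0,"tz":0.03,"turn":0,"jaw":-1},{"tx":0,"ty":0,"tz":0.03,"turn":0,"jaw":-1},{"tx":0,"ty":0,"tz":0.03,"turn":0,"jaw":-1}]'; python3 f.py
python3 -m handwheel '[{"tx":0,"ty":0,"tz":-0.02,"turn":0,"jaw":-1},{"tx":0,"ty":0,"tz":-0.03,"turn":0,"jaw":-1},{"tx":0,"ty":0,"tz":-0.035,"turn":0,"jaw":-1},{"tx":0,"ty":0,"tz":-0.04,"turn":0,"jaw":-1},{"tx":0,"ty":0,"tz":-0.043,"turn":0,"jaw":-1},{"tx":0,"ty":0,"tz":-0.043,"turn":0,"jaw":-1},{"tx":0,"ty":0,"tz":-0.043,"turn":0,"jaw":-1}]'; python3 f.py
```

```text
clock: 10.02
ee_pos: [0.4835, -0.0665, 0.0194]
eef_rot: [2.381, 2.049, 0.0]
ft_force: [-0.6, -0.3, -0.4]
gripper_width: -0.0005
gripper_force: 0.0
Fz mean 0.10 z 0.0189 tau [-44.19 -44.51] t 10.22
clock: 10.8
ee_pos: [0.4835, -0.0664, 0.0031]
eef_rot: [-2.381, -2.049, 0.0]
ft_force: [-7.1, 1.9, 16.3]
gripper_width: -0.0001
gripper_force: 8.1
Fz mean 15.94 z 0.0031 tau [-38.65 -40.24] t 11.0
```

16 N against the stop means the key is home. Release and verify with a gentle tap at the up-height.

```bash
python3 -m handwheel '[{"tx":0,"ty":0,"tz":0.045,"turn":0,"jaw":-1},{"tx":0,"ty":0,"tz":0.045,"turn":0,"jaw":-1},{"tx":0,"ty":0,"tz":0.045,"turn":0,"jaw":-1},{"tx":0,"ty":0,"tz":0.045,"turn":0,"jaw":-1},{"tx":0,"ty":0,"tz":0.045,"turn":0,"jaw":-1},{"tx":0,"ty":0,"tz":0.045,"turn":0,"jaw":-1}]' ; python3 f.py; python3 -m handwheel '[{"tx":0,"ty":0,"tz":-0.015,"turn":0,"jaw":-1},{"tx":0,"ty":0,"tz":-0.024,"turn":0,"jaw":-1},{"tx":0,"ty":0,"tz":-0.024,"turn":0,"jaw":-1},{"tx":0,"ty":0,"tz":-0.024,"turn":0,"jaw":-1}]'; python3 f.py
```

```text
clock: 11.5
ee_pos: [0.4825, -0.0662, 0.019]
eef_rot: [-2.38, -2.048, 0.002]
ft_force: [0.3, -0.2, 0.2]
gripper_width: 0.0002
gripper_force: 0.0
Fz mean 0.02 z 0.0196 tau [-43.98 -44.37] t 11.7
clock: 12.03
ee_pos: [0.4833, -0.0664, 0.0102]
eef_rot: [-2.381, -2.049, 0.0]
ft_force: [-0.6, -0.1, 2.2]
gripper_width: -0.0001
gripper_force: 1.2
Fz mean 1.93 z 0.0105 tau [-43.38 -43.38] t 12.23
```

The key now pushes back at its up height (1.9 N at z = 0.0105). I'll retreat, look once and hand in if all is well.

```bash
python3 -m handwheel '[{"tx":0,"ty":0,"tz":0.1,"turn":0,"jaw":-1},{"tx":0,"ty":0,"tz":0.3,"turn":0,"jaw":-1},{"tx":0,"ty":0,"tz":0.4,"turn":0,"jaw":-1},{"tx":-0.1,"ty":0,"tz":0.45,"turn":0,"jaw":-1},{"tx":-0.2,"ty":0,"tz":0.45,"turn":0,"jaw":-1},{"tx":-0.2,"ty":0,"tz":0.45,"turn":0,"jaw":-1},{"tx":-0.2,"ty":0,"tz":0.45,"turn":0,"jaw":-1},{"tx":-0.2,"ty":0,"tz":0.45,"turn":0,"jaw":-1}]'
python3 - <<'E'
from h import *
b=vision.snapshot("scene")[:,:,::-1]
cv2.imwrite("pics/end.png",cv2.resize(b[150:350,200:460],None,fx=3,fy=3))
E
```

```text
clock: 12.9
ee_pos: [0.4036, -0.0666, 0.1912]
eef_rot: [2.38, 2.047, 0.002]
ft_force: [-0.1, -0.9, -0.3]
gripper_width: 0.0002
gripper_force: 0.0
```

View pics/end.png

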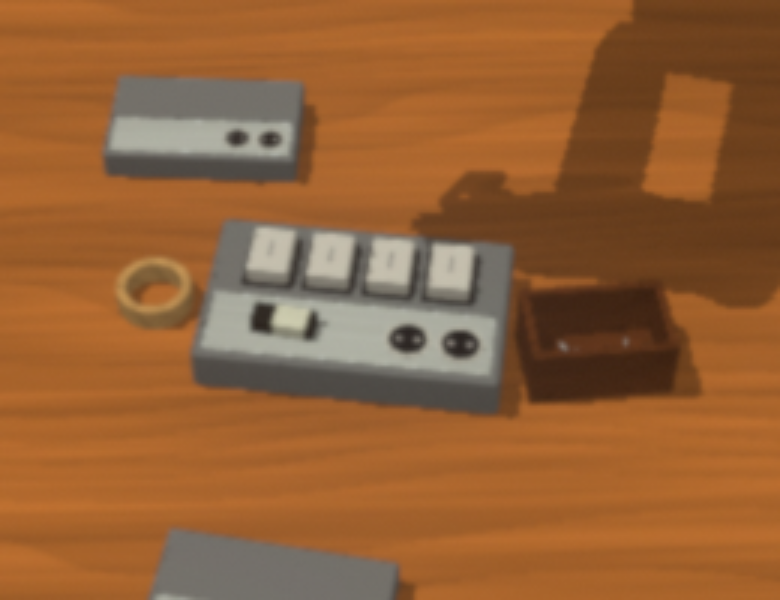

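The picture shows all four keys up at (271,255), (330,261), (390,267) and (451,271), with key 4 now standing like the rest. The eraser, tape and clip box haven't moved.

```bash
python3 -c "from workcell import job; print(job.close_job())"
```

```text
the job is handed in; nothing more can be done
None
```

I tapped all four keys from left to right; the far-right key was the latched one, and I pressed it home and released it, so all four keys now stand up with the tape, eraser and clip box where they were, and the job is handed in (no verdict was returned).

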